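# Latch the blue fittings case

### The arm

A 7-joint arm with a two-finger parallel gripper is mounted at the origin on the work surface. World frame = base frame: x ahead of the robot, y to its left, z up, the work surface at z = 0. Lengths are in mm, angles in rad, forces in N, time in s.
With the tool pointing down it reaches from about 425 to 875 mm from the base axis. Payload 8.4 kg.
Tool frame: the origin (TCP) lies midway between the tips of the shut fingers; the grasp point (between the pads) lies 19 mm behind it; z points along the fingers, y is the line along which they close (so a half turn about z gives the same grasp; the last joint's range is limited). The gripper opens to 85 mm and grips with 20 to 120 N. Pads are 22 mm wide; open, the fingers measure 114 mm over their backs; the gripper's body (76 mm by 85 mm) begins 54 mm behind the grasp point. The pads swing forward as they close: fully open they stand 13 mm farther back than shut.
Start: joints at [-1.305, 0.333, 0.04, 1.465, -0.013, 1.343, -0.059], TCP at [231.895, 607.197, 231.308] pointing down, gripper open.
Joint ranges: [-2.58, 2.58], [-0.38, 2.09], [-1.3, 1.39], [0.25, 2.4], [-1.5, 4.64], [0.08, 2.09], [-2.65, 2.65]. Speed limits (rad/s): [2.22, 2.22, 2.79, 2.79, 3.14, 3.14, 3.14].

### API

Orientations are given as a 3x3 rotation matrix whose columns are the frame's x, y, z axes.
In Python, from workcell import readout, get_image, camera_params, r gives the robot as it stands.
- The arm moves only by the tool drive_tool, never from a script. Its argument "targets" is a list that holds one entry, the list of rows, each a list of 6 numbers: the shift along the world's x, y, z in m, then the turn, a rotation vector about the world's x, y, z in rad. A call has 1 to 10 rows; each row shifts and turns the commanded pose from where the row before left it; what a row does not reach is not made up. A row lasts 1/10 s, in which the tool goes at most 50 mm and 8.59 degrees, less where a joint would pass 70% of its speed; a pose out of reach is approached as far as the arm can. A call is refused whole if a number of a shift passes 0.05 or a number of a turn 0.15, either way. A call with a gripper value outside its range is refused whole. "grip" is the opening, from 0 (shut) to 1 (fully open), set as the call begins (left out, the last holds). The fingers move at their own pace and stop on an object; "newtons" is the grip in N (left out, the last holds). Time passes only in rows, so rows that do not move let the fingers close. It gives the time, the measured TCP pose, the force, the opening and the grip force at its end, in the units of the state.
- readout.read_state(): the state, without advancing time (a new reading comes with each control period).
- get_image(name): name is "scene" or "top" or "wrist"; returns the picture (480x640x3 uint8, red, green, blue); there is no depth.
- camera_params(name): a dict with "fx", "fy", "cx", "cy" (pixels), "R" (3x3) and "t" (3): a world point X has camera coordinates R X + t. Camera axes: x right, y down, z forward; pixel columns grow to the right and rows downward; lengths in mm; the calibration is good to about 2 mm. A picture is of the moment at which its call begins: read the wrist's pose just before it. camera_params takes no time and is no camera call; for the wrist camera it gives the pose at the moment of the call.
- r.hand_in(): hands the job in; it is judged then, once.
The state is a dict: "time": time; "joint_pos": joint angles; "qvel": joint speeds; "tau": joint torques, N m; "tool_pos": TCP position; "eef_rot": TCP orientation; "ft_force": force on the tool from outside, world axes, zero at the start; "wrist_torque": the same for the moment, N m; "grip_width": opening from 0.0 (shut) to 1.0 (fully open); "gripper_force": force on a finger pad.
Only numpy, scipy, OpenCV 4.12 (cv2) and the standard library are available. Lean on these libraries where they do the work, as an engineer would, in place of code of your own. Each camera call takes 0.05 s, during which the arm holds its last target. There are 200 camera calls.

### The job

The blue fittings case is packed and ready to go out: swing its latch's wire bail over the brass keeper, then press the red lever back and down, past centre, until it lies flat and the latch is tight. Leave the latch of the grey case as it is, open.

Things in the scene. Friction and masses are not known exactly. Their poses are not given: they have to be found in the camera images.
- blue_keeper (a point): Seat in the brass hook (keeper) on the lid of the blue case (270 x 180 x 100 mm, fixed), 8 mm above the lid: the latched crossbar's centre. x: level, from lever to keeper; y: across; z: up. Hook: post 30 mm wide, 20 high, on the -x side; its lip ends 3.5 mm beyond the seat in +x, and the crossbar must come down beyond it. Lever pivot: 73 mm to -x, 8 mm higher.
- blue_bar (a point): Middle of the crossbar (9 mm round, 58 long, along y) of the blue case's wire bail; legs 52 mm apart. Hinged on the lever 24 mm from its pivot, 95 mm hinge to bar; clears the lever's end. Starts leaning back, away from the keeper, on a stop. Pushed past upright it falls by itself in about 1 s; with the lever as at the start it lands about 20 mm beyond the seat, staying down if the lever goes slowly.
- blue_lever (a joint): Angle (rad) of the blue case's lever, with red grip, 27 mm wide, 9 thick, end 90 mm from the pivot. 0: flat, latched, pointing to the keeper's -x, top face 21 mm above the lid; 1.57 upright; more leans to the keeper. Starts 1.6 to 1.95. Stiff, stays where left; 2 to 6 N at its end, most near dead centre (about 0.2); stop at 0. Push it from the keeper's side near its end, back and down.
- grey_bar (a point): Middle of the crossbar of the same bail on the grey case, a bystander that is alike but for its paint, its latch also open. Not to be disturbed.

How it is judged (in metres and radians):
On the way:
1. the blue case's bail is hooked: its crossbar is down behind the keeper, below the lip (x of blue_bar in the frame of blue_keeper between -0.003 and 0.04 m and y of blue_bar in the frame of blue_keeper between -0.01 and 0.01 m and z of blue_bar in the frame of blue_keeper between -0.01 and 0.007 m), for 0.2 s.
At the end, for the whole second after the job is handed in: The blue case's lever lies flat (below 0.12 rad) and at rest, past centre, with the bail's crossbar drawn tight in the keeper: within 6 mm of the seat along the case, 10 mm across it, and under the lip (less than 7 mm above the seat); the grey case's bail is within 30 mm of where it was (value of joint blue_lever below 0.12 rad and velocity of joint blue_lever between -0.1 and 0.1 rad/s and x of blue_bar in the frame of blue_keeper between -0.006 and 0.006 m and y of blue_bar in the frame of blue_keeper between -0.01 and 0.01 m and z of blue_bar in the frame of blue_keeper between -0.01 and 0.007 m and distance of grey_bar from where it was at the start of the episode below 0.03 m); the robot touches nothing.
It fails at once if the grey case's latch is disturbed (its crossbar moves more than 30 mm) (distance of grey_bar from where it was at the start of the episode above 0.03 m).
It also fails if it takes over 42 s, if anything falls off the work surface, if the arm or the gripper's body presses on something with over 40 N, if the wrist force passes 120 N, or if a joint passes its speed limit or range.

## Working session

There is one attempt and no reset: what is moved stays moved. The work goes in short steps, Python scripts to look and compute and a tool call to move; the robot and the scene stay as the last step left them, time stands still between calls to the robot, and variables do not carry over. Pictures are saved under pics/ and viewed, at most 10 in all, crops included, and the job is handed in when it is done.

Besides the shell and the picture viewer there is one more tool, called after "Request:" in YAML: its name, and indented under it one key for each argument. drive_tool: Moves the arm, as the interface text tells. Its arguments: {"type":"object","properties":{"targets":{"type":"array","items":{"type":"array","items":{"type":"array","items":{"type":"number"}}}},"grip":{"type":"number"},"newtons":{"type":"number"}},"required":["targets"]}

```bash
mkdir -p pics
python3 - <<'E'
from workcell import readout, get_image, camera_params, r
import cv2,numpy as np
for n in("scene","top"):
    cv2.imwrite(f"pics/{n}0.png",get_image(n)[:,:,::-1])
    p=camera_params(n);print(n,{k:np.round(v,3).tolist() for k,v in p.items()})
s=readout.read_state();print(s["time"],s["tool_pos"],np.round(s["eef_rot"],2))
E
```

```text
scene {'fx': 536.897, 'fy': 536.897, 'cx': 323.461, 'cy': 244.095, 'R': [[0.629, 0.777, -0.018], [0.45, -0.384, -0.806], [-0.633, 0.499, -0.591]], 't': [-338.681, -131.398, 1111.454]}
top {'fx': 478.847, 'fy': 478.847, 'cx': 321.258, 'cy': 239.977, 'R': [[0.009, -1.0, 0.016], [-0.997, -0.01, -0.076], [0.076, -0.015, -0.997]], 't': [-16.171, 587.466, 811.291]}
0.1 [231.7701051  606.83252033 230.52034824] [[-0.93  0.36 -0.  ]
 [ 0.36  0.93 -0.  ]
 [-0.   -0.   -1.  ]]
```

View pics/scene0.png

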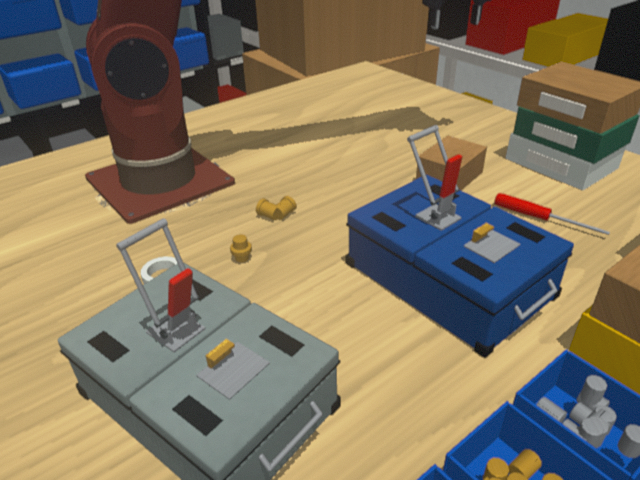

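View pics/top0.png

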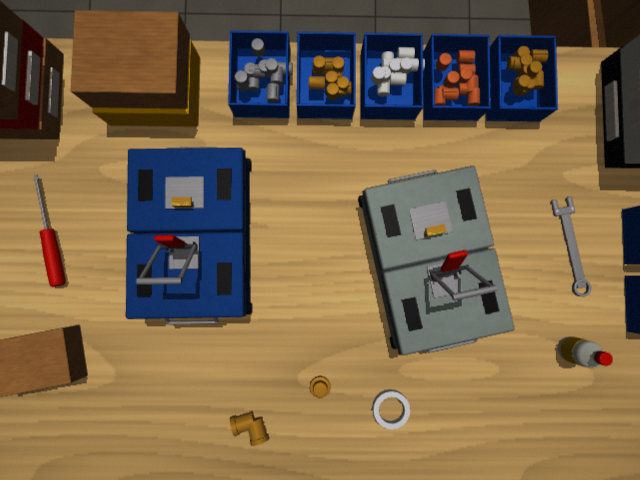

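The top view shows the blue case at left (rows 148–318, columns 127–248), with its brass keeper at about (181,202) and red grip at about (170,242). The bail's crossbar leans back toward the robot. The grey case stands to the right. The scene view shows the blue bail bar at about (424,132) and the red grip at (452,172).

```bash
cat > h.py <<'E'
import numpy as np,cv2
from workcell import camera_params
def ray(n,uv,p=None):
    p=p or camera_params(n);R=np.array(p["R"]);t=np.array(p["t"])
    d=R.T@np.array([(uv[0]-p["cx"])/p["fx"],(uv[1]-p["cy"])/p["fy"],1]);return -R.T@t,d/np.linalg.norm(d)
def onz(n,uv,z,p=None):
    o,d=ray(n,uv,p);return o+d*(z-o[2])/d[2]
def tri(r1,r2):
    (a,d),(b,e)=r1,r2;s=np.linalg.lstsq(np.c_[d,-e],b-a,rcond=None)[0]
    P,Q=a+d*s[0],b+e*s[1];return (P+Q)/2,np.linalg.norm(P-Q)
E
python3 - <<'E'
import cv2,numpy as np
from h import *
T=cv2.imread("pics/top0.png");S=cv2.imread("pics/scene0.png")
def mask(I,lo,hi,box):
    m=cv2.inRange(cv2.cvtColor(I,cv2.COLOR_BGR2HSV),lo,hi);k=np.zeros_like(m);x0,y0,x1,y1=box;k[y0:y1,x0:x1]=m[y0:y1,x0:x1];return k
m=mask(T,(105,120,40),(125,255,255),(100,130,270,340))
m=cv2.morphologyEx(m,cv2.MORPH_CLOSE,np.ones((25,25)))
c=max(cv2.findContours(m,0,2)[0],key=cv2.contourArea);q=cv2.boxPoints(cv2.minAreaRect(c))
C=np.array([onz("top",u,100) for u in q]);print("case",q.round(),C.round(),np.linalg.norm(np.roll(C,-1,0)-C,axis=1).round())
for n,I,b in(("top",T,(140,180,215,225)),("scene",S,(465,215,500,250))):
    ys,xs=np.nonzero(mask(I,(12,120,90),(30,255,255),b));print("brass",n,len(xs),xs.min(),xs.max(),ys.min(),ys.max(),xs.mean(),ys.mean())
    for z in(100,120):print(onz(n,(xs.mean(),ys.mean()),z).round(1))
for n,I,b in(("top",T,(140,220,200,260)),("scene",S,(435,140,475,215))):
    m=mask(I,(0,130,60),(8,255,255),b)|mask(I,(172,130,60),(180,255,255),b);ys,xs=np.nonzero(m);print("red",n,len(xs),cv2.boxPoints(cv2.minAreaRect(np.c_[xs,ys].astype(np.float32))).round(1).tolist())
a=cv2.resize(T[185:305,120:220],None,fx=4,fy=4,interpolation=2);b=cv2.resize(S[115:255,400:500],None,fx=4,fy=4,interpolation=2)
o=np.zeros((560,800,3),np.uint8);o[:480,:400]=a;o[:,400:]=b;cv2.imwrite("pics/crop.png",o)
E
```

```text
case [[126. 318.]
 [126. 148.]
 [243. 148.]
 [243. 318.]] [[457. 292. 100.]
 [725. 303. 100.]
 [728. 117. 100.]
 [459. 111. 100.]] [268. 186. 269. 181.]
brass top 169 172 190 197 205 181.10059171597632 201.0473372781065
[641.1 212.8 100. ]
[638.  207.2 120. ]
brass scene 188 472 492 223 241 481.23936170212767 231.68617021276594
[622.9 224.9 100. ]
[638.8 199.5 120. ]
red top 131 [[154.0, 241.0], [154.0, 235.0], [183.0, 235.0], [183.0, 241.0]]
red scene 564 [[439.0, 196.1999969482422], [447.79998779296875, 151.8000030517578], [462.1000061035156, 154.60000610351562], [453.20001220703125, 199.0]]
```

View pics/crop.png

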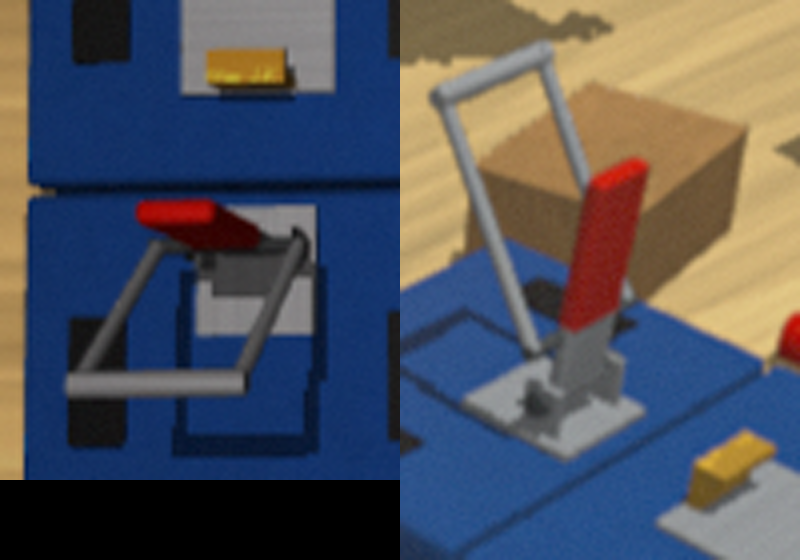

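The crop (4x, top view left, scene view right) shows the bar ends in the top view at (67,384) and (246,381), and in the scene view at (437,98) and (547,48). The grip end runs from (138,208) to (215,208) in the top view. The keeper top is at (207–286, 50–82).

Run:
```python
from h import *
t=lambda x,y:(119.6+x/4,184.6+y/4); s=lambda x,y:(299.6+x/4,114.6+y/4)
for nm,a,b in(("barL",t(70,384),s(440,98)),("barR",t(243,381),s(546,49)),("tipL",t(140,208),s(592,185)),("tipR",t(213,208),s(644,165)),("keepL",t(207,52),s(742,434)if 0 else s(690,472)),("keepR",t(286,50),s(740,434))):
    P,e=tri(ray("top",a),ray("scene",b));print(nm,P.round(1),round(e,1))
for z in (100,120):print(z,[onz("top",t(*q),z).round(1).tolist() for q in((207,66),(286,66),(196,270),(316,270),(180,48),(335,94))])
```

```text
barL [503.4 220.6 208.4] 41.6
barR [530.9 184.4 239.5] 35.1
tipL [569.6 211.9 199.2] 19.8
tipR [580.9 196.2 212.4] 14.4
keepL [633.3 212.4 113.7] 30.5
keepR [643.7 189.4 140.4] 7.1
100 [[640.9, 228.1, 100.0], [641.2, 197.1, 100.0], [560.2, 229.8, 100.0], [560.6, 183.0, 100.0], [647.9, 239.0, 100.0], [630.3, 177.5, 100.0]]
120 [[637.8, 222.2, 120.0], [638.1, 191.9, 120.0], [559.2, 223.8, 120.0], [559.7, 178.2, 120.0], [644.6, 232.7, 120.0], [627.5, 172.8, 120.0]]
```

The scene camera looks back from the far side, so left and right were swapped. I'll redo the pairing.

Run:
```python
from h import *
t=lambda x,y:(119.6+x/4,184.6+y/4); s=lambda x,y:(299.6+x/4,114.6+y/4)
for nm,a,b in(("barL",t(70,384),s(546,49)),("barR",t(243,381),s(440,98)),("tipL",t(140,208),s(644,165)),("tipR",t(213,208),s(592,185)),("keepL",t(207,80),s(770,448)),("keepR",t(286,84),s(693,478))):
    P,e=tri(ray("top",a),ray("scene",b));print(nm,P.round(1),round(e,1))
```

```text
barL [516.2 231.5 223.4] 1.7
barR [517.6 175.8 222.2] 1.7
tipL [575.4 217.  205. ] 1.6
tipR [575.  191.6 206.1] 3.1
keepL [635.1 225.6 114.3] 5.2
keepR [631.5 192.6 115.3] 1.0
```

Request:
drive_tool:
  targets:
    - [[0.015,-0.02,0.01,0,0,0.039],[0.025,-0.04,0.01,0,0,0.039],[0.025,-0.04,0.01,0,0,0.039],[0.025,-0.04,0.01,0,0,0.039],[0.025,-0.04,0.01,0,0,0.039],[0.025,-0.04,0.01,0,0,0.039],[0.025,-0.04,0,0,0,0.039],[0.025,-0.04,0,0,0,0.039],[0.025,-0.04,0,0,0,0.039],[0.02,-0.04,0,0,0,0.039]]
  grip: 0

```text
time: 1.1
tool_pos: [467.7, 225.1, 291.1]
eef_rot: [[-1.0, -0.026, -0.0], [-0.026, 1.0, -0.0], [0.0, -0.0, -1.0]]
ft_force: [1.4, -1.2, 0.4]
grip_width: 0.001
gripper_force: 0.0
```

Request:
drive_tool:
  targets:
    - [[0.004,-0.012,-0.02,0,0,0],[0.004,-0.01,-0.02,0,0,0],[0.002,0,-0.02,0,0,0],[0,0,-0.017,0,0,0],[0,0,0,0,0,0]]

```text
time: 1.6
tool_pos: [475.5, 204.4, 211.9]
eef_rot: [[-1.0, -0.025, -0.004], [-0.025, 1.0, -0.002], [0.004, -0.002, -1.0]]
ft_force: [-0.6, -0.0, 0.4]
grip_width: -0.001
gripper_force: 0.0
```

Run:
```python
from workcell import get_image, readout
import cv2,numpy as np
print(readout.read_state()["tool_pos"])
T=get_image("top")[:,:,::-1];S=get_image("scene")[:,:,::-1]
o=np.zeros((560,800,3),np.uint8);o[:480,:400]=cv2.resize(T[185:305,120:220],None,fx=4,fy=4);o[:,400:]=cv2.resize(S[85:225,390:490],None,fx=4,fy=4);cv2.imwrite("pics/c2.png",o)
```

```text
[475.52763236 204.4203709  211.90492133]
```

View pics/c2.png

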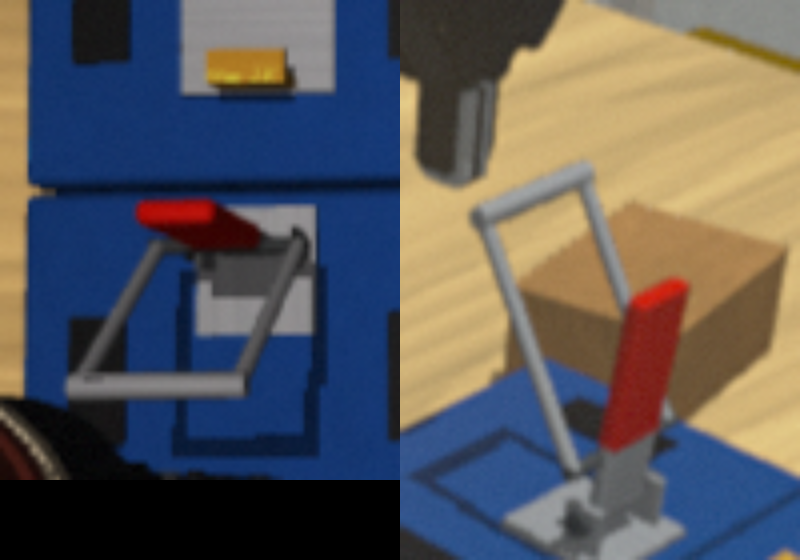

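The fingers stand behind the bar at its middle, slightly below it, as planned. Next I push forward.

Request:
drive_tool:
  targets:
    - [[0.01,0,0,0,0,0],[0.01,0,0,0,0,0],[0.01,0,0.001,0,0,0],[0.01,0,0.001,0,0,0],[0.01,0,0.002,0,0,0],[0.01,0,0.002,0,0,0],[0.01,0,0.002,0,0,0],[0.01,0,0.002,0,0,0],[0.008,0,0,0,0,0],[0.006,0,0,0,0,0]]

```text
time: 2.7
tool_pos: [571.7, 205.1, 224.2]
eef_rot: [[-1.0, -0.025, 0.0], [-0.025, 1.0, -0.0], [-0.0, -0.0, -1.0]]
ft_force: [-0.2, 1.0, 0.2]
grip_width: -0.003
gripper_force: 0.0
```

Run:
```python
from workcell import get_image, readout
import cv2,numpy as np
S=get_image("scene")[:,:,::-1]
cv2.imwrite("pics/c3.png",cv2.resize(S[85:255,380:540],None,fx=3,fy=3))
```

```text
(no output)
```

View pics/c3.png

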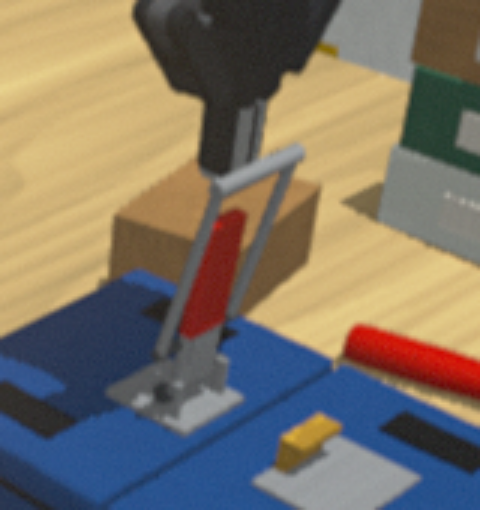

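The bar is on the fingers at about (260,170), past upright. I'll push a little further, then lift and let it fall.

Request:
drive_tool:
  targets:
    - [[0.01,0,0,0,0,0],[0.01,0,0,0,0,0],[0.005,0,0,0,0,0],[0,0,0.02,0,0,0],[0,0,0.02,0,0,0],[0,0,0.02,0,0,0],[0.02,0,0,0,0,0],[0.02,0,0,0,0,0],[0.015,0,0,0,0,0],[0,0,0,0,0,0]]

```text
time: 3.75
tool_pos: [652.2, 204.7, 283.4]
eef_rot: [[-1.0, -0.024, -0.0], [-0.024, 1.0, -0.001], [0.0, -0.001, -1.0]]
ft_force: [-0.8, -0.0, -1.3]
grip_width: 0.0
gripper_force: 0.0
```

Run:
```python
from workcell import get_image, readout
import cv2,numpy as np
print(readout.read_state()["tool_pos"])
S=get_image("scene")[:,:,::-1];T=get_image("top")[:,:,::-1]
cv2.imwrite("pics/s4.png",S);cv2.imwrite("pics/t4.png",T)
o=np.zeros((510,800,3),np.uint8);o[:,:480]=cv2.resize(S[85:255,380:540],None,fx=3,fy=3);o[:480,480:]=cv2.resize(T[150:310,115:222],(320,480));cv2.imwrite("pics/c4.png",o)
```

```text
[652.18627119 204.65584272 283.41255169]
```

View pics/c4.png

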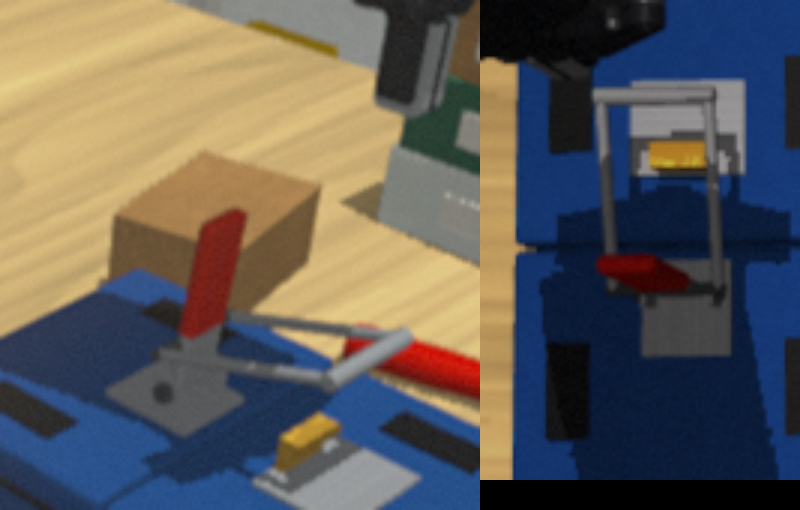

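The bar is swinging down past the keeper, still mid-fall. I'll wait while bringing the fingers to the keeper's side of the lever.

Request:
drive_tool:
  targets:
    - [[0,0,0,0,0,0],[0,0,0,0,0,0],[0,0,0,0,0,0],[0,0,0,0,0,0],[-0.015,0,-0.015,0,0,0],[-0.015,0,-0.02,0,0,0],[-0.013,0,-0.02,0,0,0],[0,0,-0.02,0,0,0],[0,0,-0.018,0,0,0],[0,0,0,0,0,0]]

```text
time: 4.85
tool_pos: [606.3, 204.9, 188.9]
eef_rot: [[-1.0, -0.025, -0.004], [-0.025, 1.0, -0.002], [0.004, -0.001, -1.0]]
ft_force: [-0.8, -0.2, 0.4]
grip_width: 0.006
gripper_force: 0.0
```

Run:
```python
from workcell import get_image, readout
import cv2,numpy as np
print(readout.read_state()["tool_pos"])
S=get_image("scene")[:,:,::-1];T=get_image("top")[:,:,::-1]
o=np.zeros((510,800,3),np.uint8);o[:,:480]=cv2.resize(S[85:255,380:540],None,fx=3,fy=3);o[:480,480:]=cv2.resize(T[150:310,115:222],(320,480));cv2.imwrite("pics/c5.png",o)
```

```text
[606.33961919 204.91162188 188.92196804]
```

View pics/c5.png

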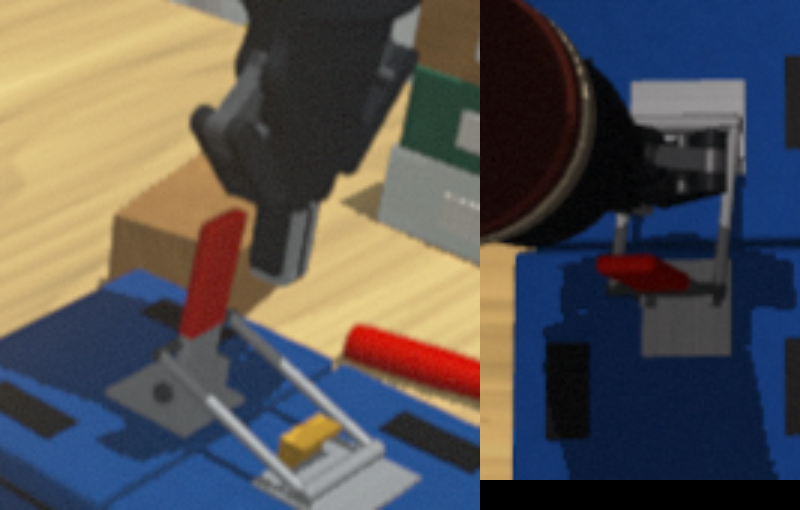

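The bar lies down behind the brass keeper, at about (345,470) in the crop, and the fingers are in front of the lever. Now I push the lever along its arc.

Request:
drive_tool:
  targets:
    - [[-0.006,0,0.001,0,0,0],[-0.006,0,0.001,0,0,0],[-0.006,0,0.001,0,0,0],[-0.005,0,0,0,0,0],[-0.004,0,0,0,0,0],[-0.004,0,0,0,0,0],[-0.004,0,0,0,0,0],[-0.003,0,0,0,0,0],[-0.003,0,0,0,0,0],[-0.003,0,0,0,0,0]]

```text
time: 5.95
tool_pos: [563.5, 205.0, 193.9]
eef_rot: [[-1.0, -0.025, -0.001], [-0.025, 1.0, -0.0], [0.001, -0.0, -1.0]]
ft_force: [1.9, -0.8, -0.0]
grip_width: -0.003
gripper_force: 0.9
```

Request:
drive_tool:
  targets:
    - [[-0.003,0,-0.001,0,0,0],[-0.003,0,-0.001,0,0,0],[-0.003,0,-0.001,0,0,0],[-0.003,0,-0.001,0,0,0],[-0.003,0,-0.001,0,0,0],[-0.003,0,-0.001,0,0,0],[-0.003,0,-0.002,0,0,0],[-0.003,0,-0.002,0,0,0],[-0.003,0,-0.002,0,0,0],[-0.002,0,-0.002,0,0,0]]

```text
time: 6.95
tool_pos: [534.5, 205.4, 180.1]
eef_rot: [[-1.0, -0.025, -0.0], [-0.025, 1.0, 0.0], [0.0, 0.0, -1.0]]
ft_force: [0.3, 0.1, 2.6]
grip_width: -0.003
gripper_force: 0.9
```

Run:
```python
from workcell import get_image, readout
import cv2,numpy as np
print(readout.read_state()["tool_pos"])
S=get_image("scene")[:,:,::-1];T=get_image("top")[:,:,::-1]
o=np.zeros((510,800,3),np.uint8);o[:,:480]=cv2.resize(S[85:255,380:540],None,fx=3,fy=3);o[:480,480:]=cv2.resize(T[150:310,115:222],(320,480));cv2.imwrite("pics/c6.png",o)
```

```text
[534.51728472 205.40479885 180.14998713]
```

View pics/c6.png

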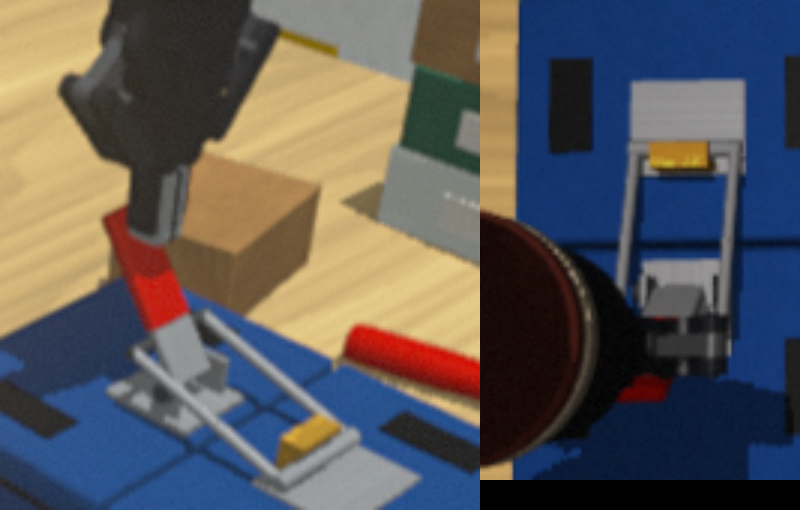

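The lever is at about 0.9 rad and the bar is drawing in under the keeper's lip. I'll continue down the arc.

Request:
drive_tool:
  targets:
    - [[-0.003,0,-0.002,0,0,0],[-0.003,0,-0.002,0,0,0],[-0.002,0,-0.002,0,0,0],[-0.002,0,-0.002,0,0,0],[-0.002,0,-0.002,0,0,0],[-0.002,0,-0.002,0,0,0],[-0.002,0,-0.002,0,0,0],[-0.002,0,-0.003,0,0,0],[-0.002,0,-0.003,0,0,0],[-0.002,0,-0.003,0,0,0]]

```text
time: 8.05
tool_pos: [512.6, 205.2, 157.0]
eef_rot: [[-1.0, -0.025, -0.0], [-0.025, 1.0, -0.0], [0.0, -0.0, -1.0]]
ft_force: [0.7, -1.0, 3.6]
grip_width: 0.001
gripper_force: 1.4
```

Request:
drive_tool:
  targets:
    - [[-0.002,0,-0.003,0,0,0],[-0.002,0,-0.003,0,0,0],[-0.002,0,-0.003,0,0,0],[-0.001,0,-0.003,0,0,0],[-0.001,0,-0.003,0,0,0],[-0.001,0,-0.003,0,0,0],[-0.001,0,-0.003,0,0,0],[-0.001,0,-0.003,0,0,0],[-0.001,0,-0.002,0,0,0],[0,0,-0.002,0,0,0]]

```text
time: 9.05
tool_pos: [500.6, 205.3, 129.1]
eef_rot: [[-1.0, -0.025, -0.0], [-0.025, 1.0, -0.0], [0.0, 0.0, -1.0]]
ft_force: [-0.2, -0.9, 0.3]
grip_width: 0.0
gripper_force: 0.7
```

Request:
drive_tool:
  targets:
    - [[-0.001,0,-0.002,0,0,0],[-0.001,0,-0.002,0,0,0],[-0.001,0,-0.002,0,0,0],[0,0,-0.001,0,0,0],[0,0,-0.001,0,0,0],[0,0,0,0,0,0]]

```text
time: 9.65
tool_pos: [497.7, 205.2, 121.1]
eef_rot: [[-1.0, -0.025, -0.0], [-0.025, 1.0, -0.0], [0.0, -0.0, -1.0]]
ft_force: [0.1, -0.9, -0.1]
grip_width: 0.001
gripper_force: 0.0
```

Request:
drive_tool:
  targets:
    - [[0,0,-0.001,0,0,0],[0,0,-0.001,0,0,0],[0,0,-0.001,0,0,0],[0,0,0,0,0,0]]

```text
time: 10.05
tool_pos: [497.9, 205.3, 120.1]
eef_rot: [[-1.0, -0.025, -0.0], [-0.025, 1.0, 0.001], [0.0, 0.001, -1.0]]
ft_force: [-9.8, -2.9, 20.1]
grip_width: 0.0
gripper_force: 9.9
```

Contact at z ≈ 120.5 with 20 N matches the lever flat on its stop. I'll retreat and check.

Request:
drive_tool:
  targets:
    - [[0,0,0.005,0,0,0],[0,0,0.02,0,0,0],[0,0,0.03,0,0,0],[0,0,0.04,0,0,0],[0,0.04,0.03,0,0,0],[0,0.04,0,0,0,0],[0,0.04,0,0,0,0],[0,0.04,0,0,0,0],[0,0.02,0,0,0,0],[0,0,0,0,0,0]]

```text
time: 11.05
tool_pos: [496.3, 388.9, 242.2]
eef_rot: [[-1.0, -0.03, -0.001], [-0.03, 1.0, -0.0], [0.001, -0.0, -1.0]]
ft_force: [-0.1, -0.9, -0.7]
grip_width: 0.0
gripper_force: 0.0
```

Run:
```python
from workcell import get_image, readout
import cv2,numpy as np
print(readout.read_state()["tool_pos"],readout.read_state()["ft_force"])
S=get_image("scene")[:,:,::-1];T=get_image("top")[:,:,::-1]
o=np.zeros((510,800,3),np.uint8);o[:,:480]=cv2.resize(S[115:285,360:520],None,fx=3,fy=3);o[:480,480:]=cv2.resize(T[150:310,115:222],(320,480));cv2.imwrite("pics/c7.png",o)
```

```text
[496.28844983 388.94108253 242.20196811] [-0.10928282 -0.93845253 -0.65876317]
```

View pics/c7.png

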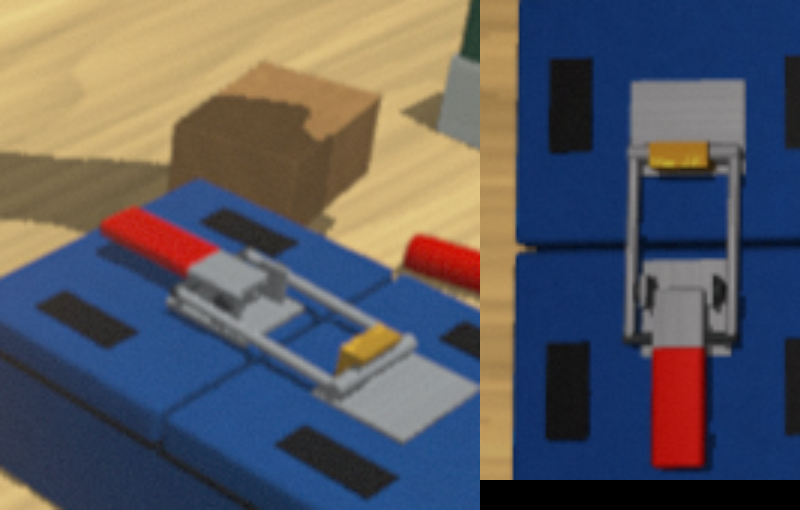

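The lever lies flat, with the red grip at (680,410) in the top crop. The crossbar is drawn under the keeper lip at (685,155), and the robot is clear.

```bash
python3 -c "
from workcell import r
print(r.hand_in())"
```

```text
the job is handed in; nothing more can be done
None
```

The blue case is latched: its bail is hooked under the brass keeper and the red lever lies flat, past centre. The robot never went near the grey case, and the job was handed in at about 11 s; no verdict was returned.

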